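# Close up and start the tabletop steriliser

### The arm

A 7-joint arm with a two-finger parallel gripper is mounted at the origin on the work surface. World frame = base frame: x ahead of the robot, y to its left, z up, the work surface at z = 0. Lengths are in m, angles in rad, forces in N, time in s.
With the tool pointing down it reaches from about 0.425 to 0.925 m from the base axis. Payload 6.8 kg.
Tool frame: the origin (TCP) lies at the very end of the fingers, on their centre line; the grasp point (between the pads) lies 19 mm behind it; z points along the fingers, y is the line along which they close (so a half turn about z gives the same grasp; the last joint's range is limited). The gripper opens to 85 mm and grips with 20 to 120 N. Pads are 22 mm wide; open, the fingers measure 114 mm over their backs; the gripper's body (76 mm by 85 mm) begins 54 mm behind the grasp point. The pads swing forward as they close: fully open they stand 13 mm farther back than shut.
Start: joints at [-1.247, 0.477, 0.022, 1.555, -0.011, 1.109, -0.083], TCP at [0.282, 0.613, 0.231] pointing down, gripper open.
Joint ranges: [-2.96, 2.96], [-0.34, 2.1], [-1.41, 1.46], [0.24, 2.44], [-1.37, 4.51], [0.17, 1.92], [-2.96, 2.96]. Speed limits (rad/s): [2.39, 2.39, 3.14, 3.14, 3.14, 3.14, 3.14].

### API

Orientations are given as a unit quaternion [w, x, y, z].
In Python, from station import bot gives the robot as it stands.
- The arm moves only by the tool jog_arm, never from a script. Its argument "motion" is a list of rows, each a list of 7 numbers: the turn, a rotation vector about the tool's x, y, z in rad, then the shift along the tool's x, y, z in mm, then the finger opening in mm, from 0 to 85.4. A call has 1 to 10 rows; each row is the pose to reach, as a shift and turn from the pose commanded when the call began, along the tool's axes at that moment; what a row does not reach only later rows make up. A row lasts 1/8 s, in which the tool goes at most 62.5 mm and 10.7 degrees, less where a joint would pass 70% of its speed; a pose out of reach is approached as far as the arm can. A call with a gripper value outside its range is refused whole. The fingers move at their own pace and stop on an object; "grip_force" is the grip in N (left out, the last holds). Time passes only in rows, so rows that repeat a pose let the fingers close. It gives the time, the measured TCP pose, the force, the opening and the grip force at its end, in the units of the state.
- bot.get_obs(): the state, without advancing time (a new reading comes with each control period).
- bot.read_camera(name): name is "scene" or "top" or "wrist"; returns a dict with "pixels" (420x560x3 uint8, red, green, blue), "camera_matrix" (3x3 intrinsics, pixels), "distortion" ([k1, k2, p1, p2, k3] as OpenCV has them; the pictures are not rectified), "T" (4x4, takes a point from camera to world coordinates); the wrist camera has in their place "tool_from_camera" (4x4, takes a point from camera to tool coordinates, whose origin is the TCP and whose axes are the flange's). Camera axes: x right, y down, z forward; pixel columns grow to the right and rows downward; lengths in m; the calibration is good to about 2 mm. A picture is of the moment at which its call begins: read the wrist's pose just before it. There is no depth.
- bot.hand_in(): hands the job in; it is judged then, once.
Trained networks look in a picture, given as the dict that the camera call returned (one of the last four; its "shot" number tells which), for a name from the list of things; names that differ only in an ending like _2 or _b are one class to them, and where a whole thing is asked for, a point or a joint stands for the part that bears it (a point fixed in the world has none). Each returns a list of dicts, best first, with "score" (0 to 1); they miss things now and then, are a little off and sometimes report something else, mostly with a low value. They report only what shows in the picture. A call takes as long as a camera call. They do not tell look-alikes from the thing itself.
- bot.spot_in(thing, picture): "xy" ([column, row] in pixels, amid what is visible of it).
- bot.tip_of(thing, picture): "xy" ([column, row] in pixels: a listed point, or the origin of a listed thing).
The state is a dict: "t": time; "q": joint angles; "joint_vel": joint speeds; "joint_torque": joint torques, N m; "eef_pos": TCP position; "tool_rot": TCP orientation; "contact_force": force on the tool from outside, world axes, zero at the start; "torque": the same for the moment, N m; "gripper_width": opening from 0.0 (shut) to 1.0 (fully open); "grasp_force": force on a finger pad.
Only numpy, scipy, OpenCV 4.12 (cv2) and the standard library are available. Lean on these libraries where they do the work, as an engineer would, in place of code of your own. Each camera call takes 0.05 s, during which the arm holds its last target. There are 200 camera calls.

### The job

Get the tabletop steriliser going: with the fingertips, push its open drawer fully in and swing its raised lid down until it is fully shut, in either order, and only then press the green start button all the way down and let it come back up. Do not pick anything up or pull the drawer or lid further open; leave the cups and spoon in the steriliser and do not disturb the things standing around it.

Things in the scene. Friction and masses are not known exactly. Their poses are not given: they have to be found in the camera images.
- steriliser: White box 180 deep (x), 340 wide (y), 110 mm high, fixed to the counter. Origin: centre of its underside; its x points from front to back (away from the robot), y to its left. Left half (y 0 to 0.17): open-topped chamber with two cups, under the red lid. Right half: red-fronted drawer below a flat top that carries the start button.
- drawer (a joint): How far the drawer is pulled out along the steriliser's -x, m: 0 fully in, 0.09 the most. Sliding friction about 2 N; it stays where it is left.
- drawer_lip (a point): Middle of the front edge of the black lip of the drawer, 86 mm above the counter. The lip is 130 mm wide, 14 mm high and stands 14 mm out from the red drawer front (160 wide, 12 to 96 mm above the counter). With the drawer in, this point is at (-0.114, -0.085, 0.086) in the steriliser's frame.
- lid (a joint): Opening angle of the lid, rad: 0 shut (flat on the chamber), 1.7 the most; at pi/2 it stands upright. Stiff hinge (friction about 0.5 N m): it stays at any angle and has to be pushed all the way.
- hinge (a point): Middle of the lid's hinge line, at the back of the chamber, 110 mm above the counter: (0.088, 0.0825, 0.110) in the steriliser's frame. The hinge line runs along the steriliser's y; the lid extends from it towards the front and opens upward and backward.
- lid_edge (a point): Middle of the free edge of the red lid plate, on its upper (outer) face, which faces up when shut and away from the robot when raised. The plate is 168 mm wide and 8 mm thick and this edge is 178 mm from the hinge line; a black tab 60 mm wide goes on 13 mm beyond it.
- start (a joint): Travel of the green start button, m: 0 up, 0.006 fully down; a spring takes about 5 N to push it fully down and brings it back up. It counts as pressed beyond 0.0045.
- start_top (a point): Centre of the top of the round green start button, 28 mm across, in a black housing on the right half of the steriliser's top, pressed straight down.
- cup_blue: Small blue cup, 56 mm across, 55 mm high, loose in the chamber below the lid; origin: centre of its underside.
- cup_white: Small white cup, 56 mm across, 55 mm high, loose in the chamber below the lid; origin: centre of its underside.
- spoon: Loose steel spoon, 110 mm long, lying across the drawer; origin: under its middle.
- mug: Red mug, 80 mm across, 90 mm high, standing loose on the counter; origin: centre of its underside. To be left alone.
- soap: Green bottle of washing-up soap, 60 mm across, 180 mm high, standing loose on the counter; origin: centre of its underside. To be left alone.
- jar: Amber jar with a black cap, 72 mm across, 100 mm high, standing loose on the counter; origin: centre of its underside. To be left alone.
- scrubber: Yellow and green scrubbing block, 100 by 65 by 30 mm, lying loose on the counter; origin: centre of its underside. To be left alone.
There are look-alikes about, which are no part of the job. What is shaped like the cup_blue but red or turquoise is not meant. What is shaped like the cup_white but red is not meant.

How it is judged:
By the outcome, as a careful person would: the job done as asked, in the order asked, and still so for the second after the job is handed in, with the robot touching nothing.
It also fails if it takes over 51 s, if anything falls off the work surface, if the arm or the gripper's body presses on something with over 40 N, if the wrist force passes 120 N, or if a joint passes its speed limit or range.

## Working session

There is one attempt and no reset: what is moved stays moved. The work goes in short steps, Python scripts to look and compute and a tool call to move; the robot and the scene stay as the last step left them, time stands still between calls to the robot, and variables do not carry over. Pictures are saved under pics/ and viewed, at most 10 in all, crops included, and the job is handed in when it is done.

Besides the shell and the picture viewer there is one more tool, called after "Emit:" as name([rows], argument=value, ...), one row to a line, values as JSON. jog_arm: Moves the arm, as the interface text tells. Its arguments: {"type":"object","properties":{"motion":{"type":"array"},"grip_force":{"type":"number"}},"required":["motion"]}

```bash
mkdir -p pics; cat > h.py <<'E'
import numpy as np, cv2
from station import bot
from scipy.spatial.transform import Rotation as R
def ray(p,uv):
    n=cv2.undistortPoints(np.array([[uv]],float),np.array(p["camera_matrix"]),np.array(p["distortion"]))[0,0]
    T=np.array(p["T"]); return T[:3,3],T[:3,:3]@np.array([n[0],n[1],1])
def atz(p,uv,z):
    o,d=ray(p,uv); return o+d*(z-o[2])/d[2]
def tri(ps,uvs):
    A=np.zeros((3,3));b=np.zeros(3)
    for p,u in zip(ps,uvs):
        o,d=ray(p,u);d=d/np.linalg.norm(d);M=np.eye(3)-np.outer(d,d);A+=M;b+=M@o
    return np.linalg.solve(A,b)
def proj(p,X):
    Ti=np.linalg.inv(np.array(p["T"]));r,_=cv2.Rodrigues(Ti[:3,:3])
    return cv2.projectPoints(np.array(X,float).reshape(-1,3),r,Ti[:3,3],np.array(p["camera_matrix"]),np.array(p["distortion"]))[0].reshape(-1,2)
E
python3 - <<'E'
from h import *
np.set_printoptions(precision=3,suppress=True)
s=bot.read_camera("scene");t=bot.read_camera("top")
for n,p in(("scene",s),("top",t)):
    cv2.imwrite(f"pics/{n}0.png",p["pixels"][...,::-1]); print(n,np.array(p["T"])[:3,3])
for th in["drawer_lip","hinge","lid_edge","start_top","steriliser"]:
    a=bot.tip_of(th,s);b=bot.tip_of(th,t)
    print(th,[(np.round(x["xy"]),round(x["score"],2)) for x in a[:2]],[(np.round(x["xy"]),round(x["score"],2)) for x in b[:2]],tri([s,t],[a[0]["xy"],b[0]["xy"]]) if a and b else None)
for th in["mug","soap","jar","scrubber"]:
    print(th,[[(np.round(x["xy"]),round(x["score"],2),atz(p,x["xy"],0)) for x in bot.tip_of(th,p)[:2]] for p in(s,t)])
o=bot.get_obs();print(o["t"],o["eef_pos"],o["tool_rot"],o["q"])
E
```

```text
scene [1.264 0.627 1.017]
top [ 0.432 -0.008  1.228]
drawer_lip [(array([295., 195.]), 0.73)] [(array([283., 256.]), 0.87)] [ 0.421 -0.034  0.081]
hinge [(array([286., 268.]), 0.73)] [(array([210., 156.]), 0.85), (array([129., 215.]), 0.41)] [0.685 0.152 0.113]
lid_edge [(array([316., 208.]), 0.86)] [] None
start_top [(array([315., 205.]), 0.67), (array([258., 219.]), 0.65)] [(array([273., 177.]), 0.41), (array([414., 198.]), 0.23)] [0.567 0.053 0.21 ]
steriliser [(array([286., 260.]), 0.76), (array([187., 187.]), 0.45)] [(array([246., 194.]), 0.82), (array([211., 156.]), 0.68)] [0.593 0.068 0.002]
mug [[], [(array([136., 288.]), 0.83, array([0.333, 0.39 , 0.   ]))]]
soap [[(array([399., 314.]), 0.82, array([0.541, 0.41 , 0.   ])), (array([217., 162.]), 0.41, array([ 0.4  , -0.434,  0.   ]))], [(array([132., 217.]), 0.75, array([0.534, 0.399, 0.   ])), (array([211., 155.]), 0.24, array([0.709, 0.169, 0.   ]))]]
jar [[(array([400., 316.]), 0.63, array([0.544, 0.415, 0.   ])), (array([218., 163.]), 0.61, array([ 0.402, -0.428,  0.   ]))], [(array([420., 255.]), 0.93, array([ 0.406, -0.421,  0.   ]))]]
scrubber [[(array([186., 186.]), 0.74, array([ 0.565, -0.412,  0.   ]))], [(array([201., 182.]), 0.74, array([0.631, 0.198, 0.   ])), (array([414., 199.]), 0.72, array([ 0.567, -0.411,  0.   ]))]]
1.0 [0.282 0.613 0.231] [-0.     0.214  0.977 -0.   ] [-1.247  0.477  0.022  1.555 -0.011  1.109 -0.083]
```

View pics/scene0.png

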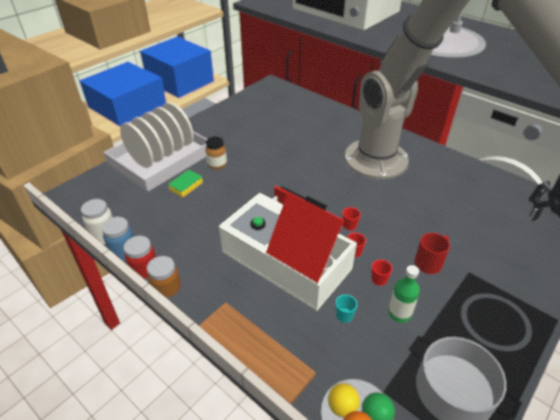

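View pics/top0.png

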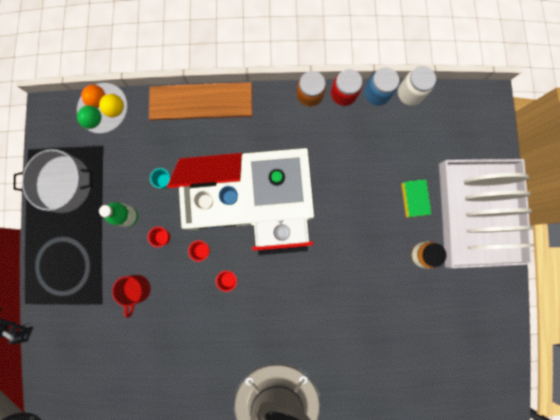

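The scene view shows the steriliser at about (285,250), with its red lid raised at (305,235), the green button at (258,222) and the drawer and lip at about (300,200). In the top view the button is at (277,177), the drawer's red front at (282,246) and the lid at (205,170).

What could be mistaken:
- **Cups:** red look-alikes at top (158,237), (199,251) and (227,281), and turquoise at (160,178). The real white and blue cups are in the chamber at (205,200) and (229,196).
- **Green button:** the soap (118,214), the scrubber (416,198) and the green fruit are also green. I choose (277,177), which sits on the steriliser's top.

I'll check this by overlaying the model on a close crop.

```bash
python3 - <<'E'
from h import *
from scipy.optimize import least_squares
np.set_printoptions(precision=4,suppress=True)
s=bot.read_camera("scene");t=bot.read_camera("top")
def cen(p,box,kind):
    x0,y0,x1,y1=box;im=p["pixels"][y0:y1,x0:x1].astype(int);r,g,b=im[...,0],im[...,1],im[...,2]
    m=(g>r+40)&(g>b+30) if kind=="g" else (r>g+60)&(r>b+60)
    ys,xs=np.nonzero(m);return np.array([xs.mean()+x0,ys.mean()+y0]),np.c_[xs+x0,ys+y0]
bs,_=cen(s,(245,210,270,232),"g");bt,_=cen(t,(265,165,290,190),"g")
B=tri([s,t],[bs,bt]);print("button",bs,bt,B)
_,f=cen(t,(245,225,320,256),"r");rc=cv2.minAreaRect(f.astype(np.float32));print("front rect",rc)
A=f[f[:,0]<f[:,0].min()+4].mean(0);C=f[f[:,0]>f[:,0].max()-4].mean(0)
P=atz(t,A,.09);Q=atz(t,C,.09);yaw=np.arctan2(-(P-Q)[0],(P-Q)[1]);print("front ends",P,Q,np.linalg.norm(P-Q),"yaw",yaw)
_,l=cen(t,(160,145,247,195),"r")
hull=cv2.approxPolyDP(cv2.convexHull(l.astype(np.int32)),4,True)[:,0];print("lid top",hull.tolist())
_,l2=cen(s,(265,185,345,285),"r");print("lid scene",cv2.approxPolyDP(cv2.convexHull(l2.astype(np.int32)),4,True)[:,0].tolist())
for n,p,b in(("s",s,(200,170,370,310)),("t",t,(150,140,330,270))):
    c=p["pixels"][b[1]:b[3],b[0]:b[2],::-1];cv2.imwrite(f"pics/c{n}.png",cv2.resize(c,None,fx=4,fy=4,interpolation=cv2.INTER_CUBIC))
E
```

```text
button [257.7792 220.8961] [276.3306 176.124 ] [ 0.6204 -0.0159  0.1281]
front rect ((282.0710144042969, 245.8095703125), (4.876012325286865, 62.28713607788086), 84.98688507080078)
front ends [0.4392 0.05   0.09  ] [ 0.4485 -0.1024  0.09  ] 0.15268170780509488 yaw 0.06123578677254981
lid top [[241, 153], [238, 181], [167, 187], [180, 158]]
lid scene [[344, 209], [344, 226], [317, 281], [267, 252], [274, 186]]
```

View pics/ct.png

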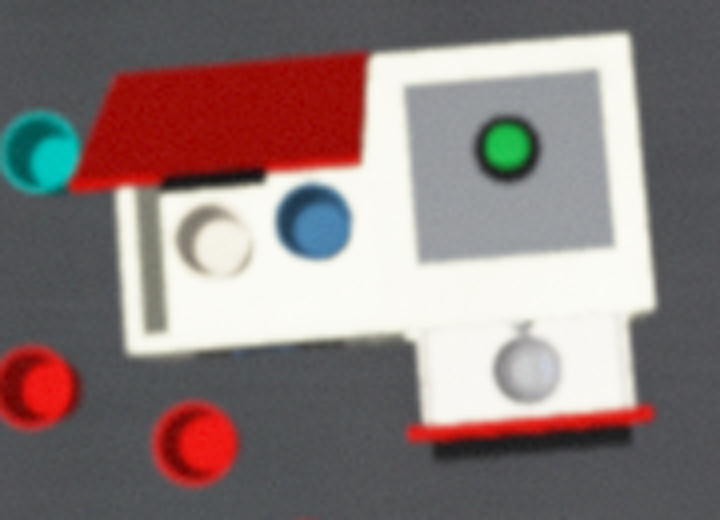

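View pics/cs.png

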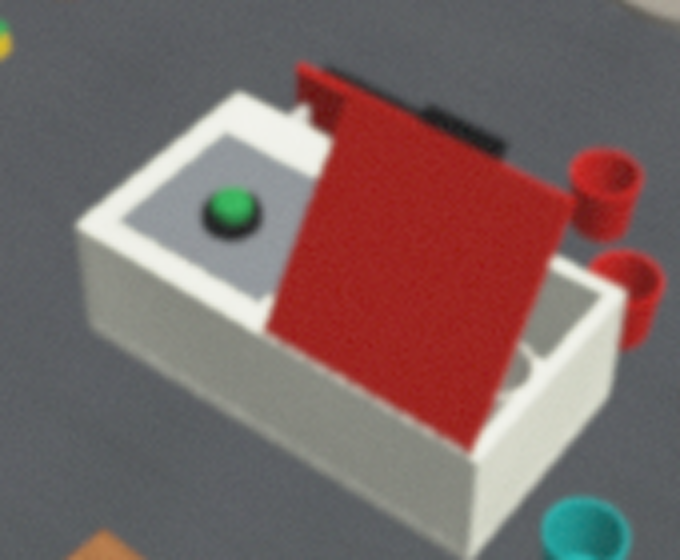

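The crops confirm the choice. The button is at top (276,176), raised on a grey panel. The drawer lip's front edge runs from (258,255) to (308,250.5). The lid leans forward over the cups, with its free edge at scene (286,192) to (343,221). The turquoise cup stands just left of the lid.

```bash
python3 - <<'E'
from h import *
from scipy.optimize import least_squares
np.set_printoptions(precision=4,suppress=True)
s=bot.read_camera("scene");t=bot.read_camera("top")
def W(v,X): 
    return R.from_euler("z",v[2]).apply(np.atleast_2d(X))+[v[0],v[1],0]
box=np.array([[.09,-.17,.11],[-.09,-.17,.11],[-.09,.17,.11]])
pt=np.array([[307.5,148.3],[314,216.8],[182,228]])
bs=np.array([[.09,-.17,.11],[.09,.17,.11]]);ps=np.array([[219.5,226.5],[318.5,283.5]])
def lid(a,r=.178): return np.array([[.088-r*np.cos(a),.0825+k*.084,.11+r*np.sin(a)] for k in(-1,1)])
es=np.array([[286.5,192.5],[343,221]]);et=np.array([[240,181.5],[168,187.5]])
lip=lambda d:np.array([[-.114-d,-.085+k*.065,.086] for k in(1,-1)]);lt=np.array([[258,255],[308,251]])
f=lambda v:np.r_[proj(t,W(v,box))-pt,proj(s,W(v,bs))-ps,proj(s,W(v,lid(v[3])))-es,proj(t,W(v,lid(v[3])))-et,proj(t,W(v,lip(v[4])))-lt].ravel()
r=least_squares(f,[.593,.068,.06,1.2,.06],loss="soft_l1",x_scale=[.1,.1,.1,.1,.01]);print(r.x,f(r.x).round(1))
v=r.x
for n,X in dict(lip=[-.114-v[4],-.085,.086],lipin=[-.114,-.085,.086],edge=lid(v[3]).mean(0),hinge=[.088,.0825,.11]).items():print(n,W(v,X)[0])
print("button loc",R.from_euler("z",-v[2]).apply(np.array([.6204,-.0159,.128])-[v[0],v[1],0]))
print("spoon etc t",bot.get_obs()["t"])
E
```

```text
[0.5951 0.066  0.0563 1.0095 0.062 ] [-0.2  0.2 -0.4  0.1  0.1 -0.4 -0.9 -0.6  0.1  1.9  1.1 -0.9  0.8 -1.3
  1.3 -0.5 -0.6 -0.3  0.4  0.   0.1 -0.1]
lip [ 0.4242 -0.0287  0.086 ]
lipin [ 0.4861 -0.0252  0.086 ]
edge [0.5837 0.148  0.2607]
hinge [0.6783 0.1533 0.11  ]
button loc [ 0.0207 -0.0832  0.128 ]
spoon etc t 1.2
```

Emit:
jog_arm([
  [0, 0, 0, 0, 0, -60, 0],
  [0, 0, -0.1, -50, -26, -90, 0],
  [0, 0, -0.2, -105, -54, -100, 0],
  [0, 0, -0.3, -160, -83, -100, 0],
  [0, 0, -0.431, -220, -114, -100, 0],
  [0, 0, -0.431, -280, -145, -100, 0],
  [0, 0, -0.431, -340, -176, -100, 0],
  [0, 0, -0.431, -400, -207, -100, 0],
  [0, 0, -0.431, -460, -238, -100, 0],
  [0, 0, -0.431, -517, -268, -100, 0],
], grip_force=30)

```text
t: 2.45
eef_pos: [0.6238, 0.1739, 0.3316]
tool_rot: [0.0, 0.0, 1.0, 0.0]
contact_force: [0.2, 1.2, 0.1]
gripper_width: -0.002
grasp_force: 0.0
```

Emit:
jog_arm([
  [0, 0, 0, 0, 0, 0, 0],
  [0, 0, 0, 0, 0, 30, 0],
  [0, 0, 0, 0, 0, 30, 0],
])

```text
t: 2.82
eef_pos: [0.6209, 0.176, 0.299]
tool_rot: [-0.002, -0.0, 1.0, -0.001]
contact_force: [0.4, -0.3, -0.2]
gripper_width: -0.003
grasp_force: 0.0
```

Emit:
jog_arm([
  [0, 0, 0, -11, -23, 20, 0],
  [0, 0, 0, 6, -23, 38, 0],
  [0, 0, 0, 21, -23, 51, 0],
  [0, 0, 0, 34, -23, 61, 0],
  [0, 0, 0, 47, -23, 72, 0],
  [0, 0, 0, 58, -23, 84, 0],
  [0, 0, 0, 68, -23, 97, 0],
  [0, 0, 0, 76, -23, 111, 0],
  [0, 0, 0, 84, -23, 126, 0],
  [0, 0, 0, 89, -23, 141, 0],
])

```text
t: 4.08
eef_pos: [0.5329, 0.1525, 0.1591]
tool_rot: [-0.0, 0.0, 1.0, -0.0]
contact_force: [-0.7, -1.1, 2.1]
gripper_width: 0.0
grasp_force: 1.0
```

Emit:
jog_arm([
  [0, 0, 0, 5, 0, 16, 0],
  [0, 0, 0, 9, 0, 30, 0],
  [0, 0, 0, 11, 0, 38, 0],
  [0, 0, 0, 11, 0, 41, 0],
  [0, 0, 0, 11, 0, 41, 0],
])

```text
t: 4.7
eef_pos: [0.5225, 0.1526, 0.1191]
tool_rot: [-0.0, 0.0, 1.0, -0.0]
contact_force: [-0.3, -0.6, 0.2]
gripper_width: -0.002
grasp_force: 0.0
```

Emit:
jog_arm([
  [0, 0, 0, 0, 0, 2, 0],
  [0, 0, 0, 0, 0, 4, 0],
  [0, 0, 0, 0, 0, 4, 0],
])

```text
t: 5.08
eef_pos: [0.523, 0.1528, 0.1178]
tool_rot: [0.0, 0.001, 1.0, 0.001]
contact_force: [-8.5, -2.2, 22.5]
gripper_width: -0.002
grasp_force: 11.6
```

```bash
python3 - <<'E'
from h import *
s=bot.read_camera("scene");b=(200,150,370,290)
cv2.imwrite("pics/c2.png",cv2.resize(s["pixels"][b[1]:b[3],b[0]:b[2],::-1],None,fx=4,fy=4))
print(bot.get_obs()["contact_force"])
E
```

```text
[-8.33927125 -2.92274769 23.45962845]
```

View pics/c2.png

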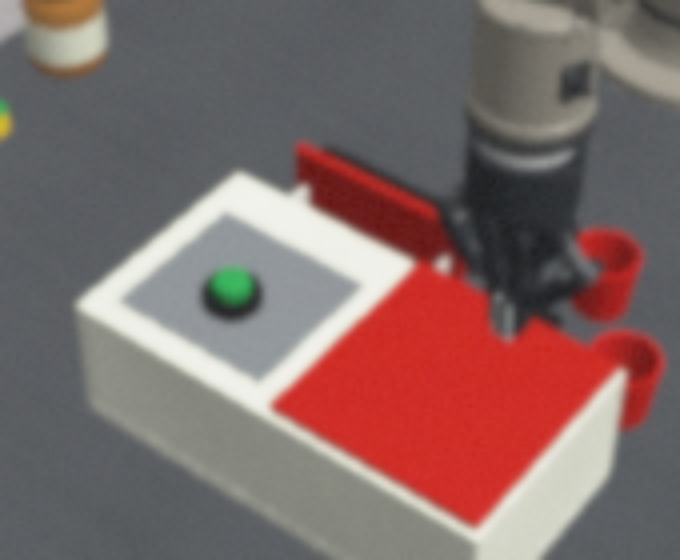

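The lid now lies flat, held with about 22 N at z = 0.118, which matches the expected 110 + 8 mm. Next is the drawer.

Emit:
jog_arm([
  [0, 0, 0, 0, 0, -30, 0],
  [0, 0, 0, 0, 0, -85, 0],
  [0, 0.15, 0, 20, -45, -95, 0],
  [0, 0.3, 0, 50, -90, -95, 0],
  [0, 0.3, 0, 80, -140, -95, 0],
  [0, 0.3, 0, 115, -182, -95, 0],
  [0, 0.3, 0, 135, -182, -95, 0],
  [0, 0.3, 0, 135, -182, -95, 0],
])

```text
t: 6.12
eef_pos: [0.3866, -0.0297, 0.2106]
tool_rot: [-0.149, 0.001, 0.989, 0.0]
contact_force: [0.5, 0.1, 0.1]
gripper_width: 0.001
grasp_force: 0.0
```

Emit:
jog_arm([
  [0, 0, 0, -18, 0, 50, 0],
  [0, 0, 0, -36, 0, 100, 0],
  [0, 0, 0, -46, 0, 128, 0],
  [0, 0, 0, -46, 0, 128, 0],
])

```text
t: 6.62
eef_pos: [0.3933, -0.0288, 0.073]
tool_rot: [-0.151, -0.0, 0.989, -0.0]
contact_force: [0.1, 0.0, 0.8]
gripper_width: 0.002
grasp_force: 0.0
```

Emit:
jog_arm([
  [0, 0, 0, -9, 0, -3, 0],
  [0, 0, 0, -18, 1, -6, 0],
  [0, 0, 0, -27, 1, -8, 0],
  [0, 0, 0, -36, 2, -11, 0],
  [0, 0, 0, -45, 3, -14, 0],
  [0, 0, 0, -54, 3, -17, 0],
  [0, 0, 0, -62, 4, -19, 0],
  [0, 0, 0, -62, 4, -19, 0],
])

```text
t: 7.62
eef_pos: [0.4597, -0.0251, 0.0741]
tool_rot: [-0.149, 0.0, 0.989, 0.0]
contact_force: [-0.2, 0.8, 0.1]
gripper_width: 0.005
grasp_force: 0.0
```

Emit:
jog_arm([
  [0, 0, 0, -3, 0, -1, 0],
  [0, 0, 0, -6, 0, -2, 0],
  [0, 0, 0, -8, 0, -2.5, 0],
])

```text
t: 8.0
eef_pos: [0.4667, -0.0251, 0.0742]
tool_rot: [-0.15, 0.0, 0.989, 0.0]
contact_force: [-2.5, 1.5, 0.0]
gripper_width: -0.001
grasp_force: 1.0
```

Emit:
jog_arm([
  [0, 0, 0, -2, 0, -0.6, 0],
  [0, 0, 0, -4, 0, -1.2, 0],
  [0, 0, 0, -4, 0, -1.2, 0],
])

```text
t: 8.38
eef_pos: [0.4704, -0.0252, 0.0742]
tool_rot: [-0.15, 0.0, 0.989, 0.0]
contact_force: [-4.3, 1.1, 1.6]
gripper_width: 0.0
grasp_force: 2.3
```

Emit:
jog_arm([
  [0, 0, 0, -2, 0, -0.6, 0],
  [0, 0, 0, -4, 0, -1.2, 0],
  [0, 0, 0, -4, 0, -1.2, 0],
])

```text
t: 8.75
eef_pos: [0.4706, -0.0252, 0.0741]
tool_rot: [-0.154, 0.0, 0.988, 0.0]
contact_force: [-12.9, 3.2, 8.1]
gripper_width: -0.004
grasp_force: 7.5
```

Emit:
jog_arm([
  [0, 0, 0, -2, 0, -0.6, 0],
  [0, 0, 0, 0, 0, 0, 0],
  [0, 0, 0, 19, 0, 6, 0],
  [0, 0, 0, 35, 0, -45, 0],
  [0, 0, 0, 55, 0, -110, 0],
  [0, -0.1, 0, 10, 5, -130, 0],
  [0, -0.2, 0, -45, 9, -150, 0],
  [0, -0.3, 0, -102, 9, -162, 0],
  [0, -0.3, 0, -102, 9, -162, 0],
])

```text
t: 9.88
eef_pos: [0.6236, -0.0167, 0.1993]
tool_rot: [0.002, 0.0, 1.0, -0.0]
contact_force: [-0.3, -0.1, 0.2]
gripper_width: -0.003
grasp_force: 0.0
```

```bash
python3 - <<'E'
from h import *
s=bot.read_camera("top");b=(150,130,330,270)
cv2.imwrite("pics/c3.png",cv2.resize(s["pixels"][b[1]:b[3],b[0]:b[2],::-1],None,fx=4,fy=4))
w=bot.read_camera("wrist");cv2.imwrite("pics/w3.png",w["pixels"][...,::-1])
o=bot.get_obs();print(o["t"],o["eef_pos"],o["tool_rot"])
g=[a for a in bot.tip_of("start_top",w)[:2]];print(g)
K=np.array(w["camera_matrix"]);T=np.array(w["tool_from_camera"]);q=o["tool_rot"];M=np.eye(4);M[:3,:3]=R.from_quat([q[1],q[2],q[3],q[0]]).as_matrix();M[:3,3]=o["eef_pos"];w["T"]=M@T
for a in g:print(atz(w,a["xy"],.128))
print("lip expected px",proj(s,[.4861,-.0252,.086]))
E
```

```text
9.975 [ 0.62068547 -0.01698574  0.19882116] [-4.41478081e-05  6.37496028e-04  9.99999762e-01 -2.60087954e-04]
[{'xy': [281.0, 214.6], 'score': 0.86}]
[ 0.62029027 -0.01672781  0.128     ]
lip expected px [[281.28102017 229.32781228]]
```

View pics/c3.png

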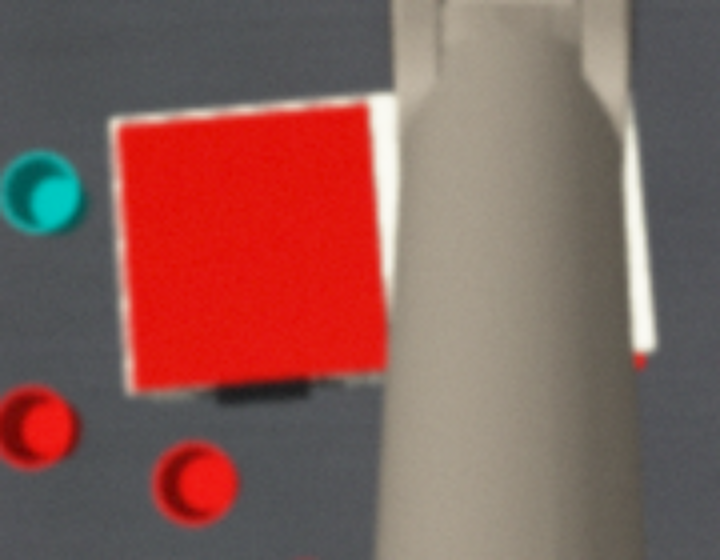

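View pics/w3.png

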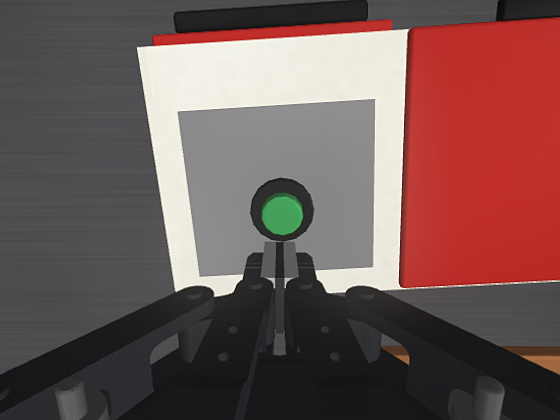

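The wrist view shows the lid flat and the drawer's red front flush with the box. The button is at (281,214), directly under the fingertips, so I'm pressing now.

Emit:
jog_arm([
  [0, 0, 0, 0, 0, 40, 0],
  [0, 0, 0, 0, 0, 66, 0],
  [0, 0, 0, 0, 0, 72, 0],
  [0, 0, 0, 0, 0, 76, 0],
  [0, 0, 0, 0, 0, 78, 0],
  [0, 0, 0, 0, 0, 79, 0],
  [0, 0, 0, 0, 0, 79, 0],
])

```text
t: 10.9
eef_pos: [0.6192, -0.0167, 0.1255]
tool_rot: [-0.001, 0.001, 1.0, 0.001]
contact_force: [-19.8, 0.7, 38.8]
gripper_width: 0.002
grasp_force: 19.7
```

Emit:
jog_arm([
  [0, 0, 0, 0, 0, -4, 0],
  [0, 0, 0, 0, 0, -6, 0],
  [0, 0, 0, 0, 0, -6, 0],
])

```text
t: 11.28
eef_pos: [0.6208, -0.0167, 0.1269]
tool_rot: [0.0, 0.001, 1.0, 0.0]
contact_force: [-2.0, -0.5, 4.4]
gripper_width: 0.002
grasp_force: 2.2
```

Emit:
jog_arm([
  [0, 0, 0, 0, 0, -2, 0],
  [0, 0, 0, 0, 0, -2, 0],
])

```text
t: 11.52
eef_pos: [0.6208, -0.0167, 0.128]
tool_rot: [0.0, 0.0, 1.0, -0.0]
contact_force: [-1.0, -0.9, 3.5]
gripper_width: -0.002
grasp_force: 1.9
```

Emit:
jog_arm([
  [0, 0, 0, 0, 0, -2, 0],
  [0, 0, 0, 0, 0, -2, 0],
])

```text
t: 11.78
eef_pos: [0.6208, -0.0167, 0.1298]
tool_rot: [0.0, 0.0, 1.0, -0.0]
contact_force: [-0.5, -0.8, 2.8]
gripper_width: 0.004
grasp_force: 1.3
```

The spring force fell steadily as I lifted (4.4, then 3.5, then 2.8 N), so the button was pressed to its stop. I'll lift clear and do a final check.

Emit:
jog_arm([
  [0, 0, 0, 0, 0, -30, 0],
  [0, 0, 0, 0, 0, -90, 0],
  [0, 0, 0, 0, 0, -150, 0],
  [0, 0, 0, -60, -50, -150, 0],
  [0, 0, 0, -120, -100, -150, 0],
  [0, 0, 0, -120, -100, -150, 0],
  [0, 0, 0, -120, -100, -150, 0],
])

```text
t: 12.65
eef_pos: [0.7412, -0.1189, 0.2779]
tool_rot: [-0.001, 0.002, 1.0, -0.001]
contact_force: [-0.7, -0.4, 0.1]
gripper_width: -0.003
grasp_force: 0.0
```

```bash
python3 - <<'E'
from h import *
s=bot.read_camera("scene")
cv2.imwrite("pics/s4.png",cv2.resize(s["pixels"][120:330,170:450,::-1],None,fx=2.8,fy=2.8))
E
```

```text
(no output)
```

View pics/s4.png

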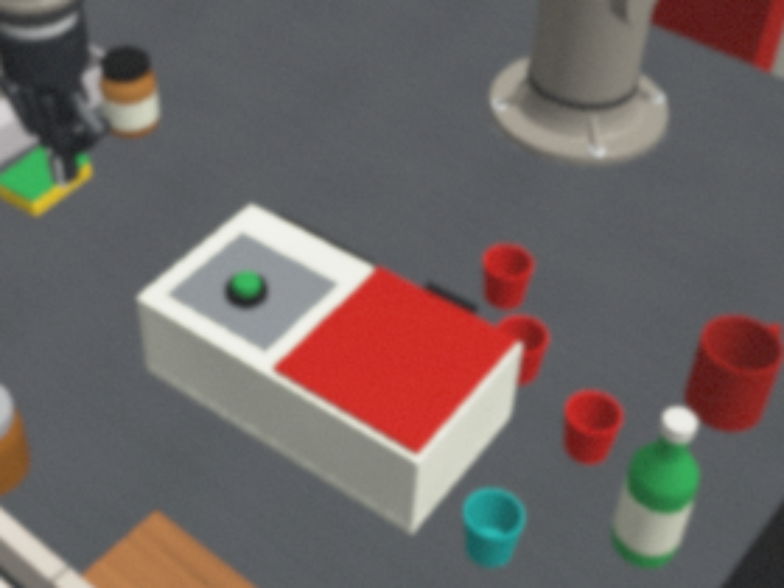

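The lid is shut at (400,355), the drawer is in with only a sliver of its lip showing at (335,240), and the button is back up at (246,285). Nothing around it has moved, so I'm handing in.

```bash
python3 -c "
from station import bot
print(bot.hand_in())"
```

```text
the job is handed in; nothing more can be done
None
```

The job is handed in (no verdict returned): lid shut, drawer fully in, then the start button pressed to its stop and released at about 12 s, with nothing around the steriliser visibly moved.

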